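Release the latched key of the dust extractor

TASK

One of the four identical white keys on the bench dust extractor's grey control box has been left latched down. Tap the four keys lightly with the fingertips, one after another from the left (robot's view) to the right, to feel which one does not give; then press that one right down and let go, so that it springs up and all four keys stand up. On the way never push any other key down as far as the latched one stands, do not pull at the keys, and leave the things around undisturbed.

Things in the scene. Friction and masses are not known exactly. Their poses are not given: they have to be found in the camera images.
- case: a plain grey plastic control box standing fixed on the table, 150 mm deep (its x, from -70 to +80 mm) by 240 mm wide (its y) by 60 mm high; origin on its underside; its y axis runs along the row of keys, to the left as the robot sees it; the flat top carries the keys and, behind them, a little plaster die
- key_1: Leftmost key (robot's view): a white cap in the box's top, 36 mm (box x) by 24 mm (y), centred 22 mm towards the robot from the box's origin and +69 mm along its y. Origin: centre of the cap's top face, z up. Four identical keys, 46 mm apart. Top face above the table: 76 mm up, 70 mm latched, 65 mm fully down (stop).
- key_2: Second key from the left: a white cap in the box's top, 36 mm (box x) by 24 mm (y), centred 22 mm towards the robot from the box's origin and +23 mm along its y. Origin: centre of the cap's top face, z up. Keys move straight down on springs. An up key gives at once: about 1.5 N to start it, then 0.6 N more per mm.
- key_3: Third key from the left: a white cap in the box's top, 36 mm (box x) by 24 mm (y), centred 22 mm towards the robot from the box's origin and -23 mm along its y. Origin: centre of the cap's top face, z up. Push-push: an up key pushed right down (8 to 9 N) and let go stays latched, 6 mm down.
- key_4: Rightmost key: a white cap in the box's top, 36 mm (box x) by 24 mm (y), centred 22 mm towards the robot from the box's origin and -69 mm along its y. Origin: centre of the cap's top face, z up. A latched key does not give below about 4.5 N; pushed right down (11 mm below up, 8 to 9 N) and let go, it springs up.
- cast_left: a plaster cast of a jaw, 60 mm wide, 30 mm high, left of the box; loose, a bystander to be left alone; origin at its underside
- cast_right: another such plaster cast, right of the box; loose, a bystander to be left alone; origin at its underside
- jar: a glass jar with a steel lid, 48 mm across, 55 mm high, behind left of the box; loose, a bystander to be left alone; origin at its underside
- bottle: an amber bottle with a blue cap, 60 mm across, 125 mm high, behind right of the box; loose, a bystander to be left alone; origin at its underside
- spatula: a spatula 160 mm long lying in front of the box; loose, a bystander to be left alone; origin at its middle, at the bottom
- bowl: a white bowl 72 mm across, 34 mm high, in front of the box to the right; loose, a bystander to be left alone; origin at its underside
- die: a little plaster die, 24 mm across, 30 mm high, standing on the box's top behind the keys, about 52 mm behind the box's origin and 55 mm to its left; loose, a bystander to be left alone; origin at its underside

How it is judged:
By the outcome, as a careful person would: the job done as asked, in the order asked, and still so for the second after the job is handed in, with the robot touching nothing.
It also fails if it takes over 54 s, if anything falls off the work surface, if the arm or the gripper's body presses on something with over 40 N, if the wrist force passes 120 N, or if a joint passes its speed limit or range.

ROBOT

A 7-joint arm with a two-finger parallel gripper is mounted at the origin on the work surface. World frame = base frame: x ahead of the robot, y to its left, z up, the work surface at z = 0. Lengths are in m, angles in rad, forces in N, time in s.
With the tool pointing down it reaches from about 0.4 to 0.85 m from the base axis. Payload 10.4 kg.
Tool frame: the origin (TCP) lies where the fingers leave the gripper's body, on its centre line; the fingertips stand 70 mm ahead of it and the grasp point (between the pads) lies 51 mm ahead of it; z points along the fingers, y is the line along which they close (so a half turn about z gives the same grasp; the last joint's range is limited). The gripper opens to 87 mm and grips with 3 to 60 N. Pads are 19 mm wide; open, the fingers measure 117 mm over their backs; the gripper's body (75 mm by 190 mm) begins 51 mm behind the grasp point.
Start: joints at [1.324, 0.332, -0.065, 1.46, 0.022, 1.35, -0.088], TCP at [0.139, -0.609, 0.292] pointing down, gripper open.
Joint ranges: [-2.6, 2.6], [-0.5, 2.12], [-1.47, 1.34], [0.16, 2.42], [-1.27, 4.41], [0.06, 2.06], [-2.6, 2.6]. Speed limits (rad/s): [2.22, 2.22, 2.79, 2.79, 3.14, 3.14, 3.14].

INTERFACE

Orientations are given as a rotation vector (axis times angle).
In Python, from plant import env, vision gives the robot as it stands.
- The arm moves only by the tool play_rows, never from a script. Its argument "moves" is a list of rows, each a list of 2 entries, a list of its own where there are three numbers: the shift along the tool's x, y, z as a fraction of full scale, then the turn, a rotation vector about the tool's x, y, z as a fraction of full scale. A call has 1 to 8 rows; each row shifts and turns the commanded pose from where the row before left it, along the tool's axes as they then stand; what a row does not reach is not made up. Full scale, the value 1, is 100 mm for a shift and pi rad for a turn. A row lasts 1/10 s, in which the tool goes at most 50 mm and 8.59 degrees, less where a joint would pass 70% of its speed; a pose out of reach is approached as far as the arm can. A call with a number of a shift or a turn outside -1 to 1 is refused whole. A call with a gripper value outside its range is refused whole. "gripper" is the opening, from -1 (shut) to 1 (fully open), so that 0 is half open, set as the call begins (left out, the last holds). The fingers move at their own pace and stop on an object; "newtons" is the grip in N (left out, the last holds). Time passes only in rows, so rows that do not move let the fingers close. It gives the time, the measured TCP pose, the force, the opening and the grip force at its end, in the units of the state.
- env.observe(): the state, without advancing time (a new reading comes with each control period).
- vision.camera(name): name is "side" or "top"; returns the picture (384x512x3 uint8, red, green, blue); there is no depth.
- vision.get_calibration(name): a dict with "intrinsics" (3x3 intrinsics, pixels), "rvec" (rotation vector, rad) and "tvec" (3), from world to camera coordinates, as OpenCV has them. Camera axes: x right, y down, z forward; pixel columns grow to the right and rows downward; lengths in m; the calibration is good to about 2 mm. A picture is of the moment at which its call begins. get_calibration takes no time and is no camera call.
- env.close_job(): hands the job in; it is judged then, once.
The state is a dict: "clock": time; "q": joint angles; "joint_velocities": joint speeds; "joint_efforts": joint torques, N m; "tool_pos": TCP position; "tcp_rot": TCP orientation; "force": force on the tool from outside, world axes, zero at the start; "torque": the same for the moment, N m; "grip_width": finger opening in m; "finger_force": force on a finger pad.
Only numpy, scipy, OpenCV 4.12 (cv2) and the standard library are available. Lean on these libraries where they do the work, as an engineer would, in place of code of your own. Each camera call takes 0.05 s, during which the arm holds its last target. There are 200 camera calls.

## Working session

There is one attempt and no reset: what is moved stays moved. The work goes in short steps, Python scripts to look and compute and a tool call to move; the robot and the scene stay as the last step left them, time stands still between calls to the robot, and variables do not carry over. Pictures are saved under pics/ and viewed, at most 10 in all, crops included, and the job is handed in when it is done.

Besides the shell and the picture viewer there is one more tool, called after "Call:" as name([rows], argument=value, ...), one row to a line, values as JSON. play_rows: Moves the arm, as the interface text tells. Shift numbers are shares of 100 mm and turn numbers shares of pi rad, none past 1 either way. Its arguments: {"type":"object","properties":{"moves":{"type":"array"},"gripper":{"type":"number"},"newtons":{"type":"number"}},"required":["moves"]}

```bash
mkdir -p pics; ls
python3 - <<'E'
from plant import env, vision
import cv2
for n in("top","side"):
    im=vision.camera(n); cv2.imwrite(f"pics/{n}0.png",im[:,:,::-1])
    print(n,{k:v.round(4).tolist() if hasattr(v,'round') else v for k,v in vision.get_calibration(n).items()})
print(env.observe())
E
```

```text
pics
top {'intrinsics': [[390.542, 0.0, 259.4459], [0.0, 390.542, 189.9871], [0.0, 0.0, 1.0]], 'rvec': [2.1266, -2.149, 0.1713], 'tvec': [0.0476, 0.5658, 0.7887]}
side {'intrinsics': [[486.6083, 0.0, 259.4889], [0.0, 486.6083, 195.2938], [0.0, 0.0, 1.0]], 'rvec': [2.0525, -0.388, 0.2334], 'tvec': [-0.5147, 0.1987, 0.7437]}
{'clock': 0.1, 'q': array([ 1.32442464,  0.33282299, -0.06469019,  1.46083212,  0.02160806,
        1.34987376, -0.08850046]), 'joint_velocities': array([ 0.00136301, -0.00176924, -0.0012015 , -0.00136858,  0.00084429,
        0.00153103,  0.00096691]), 'joint_efforts': array([ 1.69774314e-03, -6.24548650e+01,  2.48303474e-02, -3.90715957e+01,
       -6.14109356e-02,  3.65498965e-02,  7.13678401e-05]), 'tool_pos': array([ 0.13863354, -0.60918397,  0.29153651]), 'tcp_rot': array([-3.12073105e+00, -3.50646902e-01,  3.18254344e-04]), 'force': array([0.36619449, 0.0104823 , 0.20582024]), 'torque': array([-0.00686135, -0.01023835,  0.05352051]), 'finger_force': 0.0, 'grip_width': 0.08735408665540256}
```

View pics/top0.png

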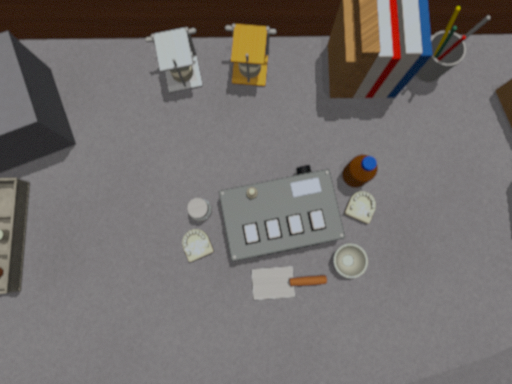

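View pics/side0.png

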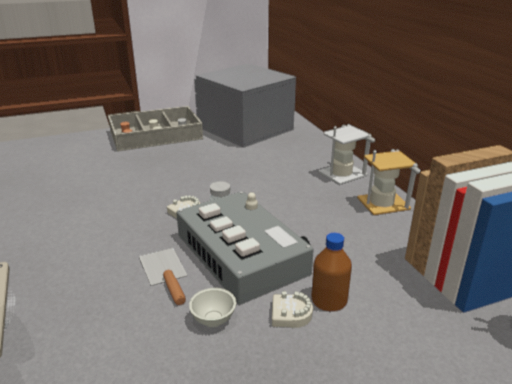

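The top view shows the four white keys at about (251,233), (273,228), (295,224) and (317,219), with the die at (252,192). The bowl is at (350,262) and the spatula at (290,282). The arm is out of view. Next I'll measure the keys.

```bash
cat > h.py <<'E'
import cv2, numpy as np
from plant import env, vision
def ray(n,uv,z):
    c=vision.get_calibration(n); R=cv2.Rodrigues(np.array(c["rvec"],float))[0]; K=np.array(c["intrinsics"]); t=np.array(c["tvec"]).ravel()
    o=-R.T@t; d=R.T@np.linalg.inv(K)@np.array([*uv,1.]); return o+d*(z-o[2])/d[2]
E
python3 - <<'E'
from h import *
from scipy.spatial.transform import Rotation as Ro
im=cv2.imread("pics/top0.png"); hsv=cv2.cvtColor(im,cv2.COLOR_BGR2HSV)
m=((hsv[...,2]>180)&(hsv[...,1]<50)).astype(np.uint8)
n,l,s,c=cv2.connectedComponentsWithStats(m)
for i in range(1,n):
    if 40<s[i,4]<700 and 160<c[i][1]<300: print("top",c[i].round(1),s[i],ray("top",c[i],.076).round(4))
P=np.array([ray("top",c[i],.076) for i in range(1,n) if 40<s[i,4]<700 and 210<c[i][1]<240 and 240<c[i][0]<330])
im=cv2.imread("pics/side0.png"); hsv=cv2.cvtColor(im,cv2.COLOR_BGR2HSV)
m=((hsv[...,2]>190)&(hsv[...,1]<40)).astype(np.uint8)
n,l,s,c=cv2.connectedComponentsWithStats(m)
for i in range(1,n):
    if 40<s[i,4]<700 and 190<c[i][1]<270 and 180<c[i][0]<310: print("side",c[i].round(1),s[i],ray("side",c[i],.076).round(4))
d=P[0]-P[-1];print(P, np.linalg.norm(d[:2]), np.degrees(np.arctan2(d[1],d[0])))
print(Ro.from_rotvec(env.observe()["tcp_rot"]).as_matrix().round(3))
for uv in [(350,262),(273,282),(308,281)]: print(ray("top",uv,.02))
E
```

```text
top [305.3 186.8] [291 179  30  17 351] [ 0.5669 -0.0529  0.076 ]
top [360.8 206.9] [353 198  16  18 196] [ 0.5241 -0.1649  0.076 ]
top [317.2 219.1] [312 212  12  15 131] [ 0.5002 -0.0751  0.076 ]
top [295.1 223.6] [290 216  11  16 134] [ 0.4914 -0.03    0.076 ]
top [273.  228.2] [268 221  11  16 132] [0.4827 0.0152 0.076 ]
top [250.8 232.6] [246 225  11  16 137] [0.4742 0.0601 0.076 ]
top [196.2 245.9] [186 237  22  22 257] [0.4488 0.17   0.076 ]
top [347.5 260.2] [344 256   8   9  57] [ 0.4173 -0.1327  0.076 ]
side [181.4 205. ] [168 201  30  10 154] [0.429 0.085 0.076]
side [209.1 208. ] [199 204  21   9 116] [0.4743 0.0558 0.076 ]
side [221.1 221.6] [211 217  21  10 133] [0.4808 0.0025 0.076 ]
side [233.9 231. ] [223 226  22  11 142] [ 0.4922 -0.0343  0.076 ]
side [280.5 236.1] [266 227  30  20 309] [ 0.5607 -0.0776  0.076 ]
side [247.3 244. ] [236 238  23  13 163] [ 0.5002 -0.0792  0.076 ]
[[ 0.50017615 -0.07512002  0.076     ]
 [ 0.49141296 -0.02998835  0.076     ]
 [ 0.48268932  0.01515322  0.076     ]
 [ 0.47424412  0.06010415  0.076     ]] 0.13768822440907472 -79.14414886660555
[[ 0.975  0.222 -0.   ]
 [ 0.222 -0.975  0.001]
 [-0.    -0.001 -1.   ]]
[ 0.41236085 -0.15027935  0.02      ]
[0.37235053 0.01496645 0.02      ]
[ 0.37365221 -0.05931778  0.02      ]
```

Call:
play_rows([
  [[0.36, -0.05, 0], [0, 0, -0.02]],
  [[0.36, -0.05, 0], [0, 0, -0.02]],
  [[0.36, -0.05, 0], [0, 0, -0.02]],
  [[0.36, -0.05, 0], [0, 0, -0.02]],
  [[0.36, -0.05, 0], [0, 0, -0.02]],
  [[0.36, -0.05, 0], [0, 0, -0.02]],
  [[0.36, -0.05, 0], [0, 0, -0.02]],
  [[0.36, -0.05, 0], [0, 0, -0.02]],
], gripper=-1, newtons=20)

```text
clock: 0.9
tool_pos: [0.3801, -0.4501, 0.2918]
tcp_rot: [-2.935, -1.12, 0.0]
force: [-0.6, 0.7, -0.1]
grip_width: 0.0311
finger_force: 0.0
```

Call:
play_rows([
  [[0.34, -0.06, 0], [0, 0, -0.02]],
  [[0.34, -0.06, 0], [0, 0, -0.02]],
  [[0.34, -0.06, 0], [0, 0, -0.02]],
  [[0.34, -0.06, 0], [0, 0, -0.02]],
  [[0.34, -0.06, 0], [0, 0, -0.02]],
  [[0.34, -0.06, 0], [0, 0, -0.02]],
  [[0.34, -0.06, 0], [0, 0, -0.02]],
  [[0.34, -0.06, 0], [0, 0, -0.02]],
])

```text
clock: 1.7
tool_pos: [0.4982, -0.2037, 0.2919]
tcp_rot: [-2.564, -1.815, 0.0]
force: [0.4, -0.3, 0.9]
grip_width: 0.0008
finger_force: 0.0
```

Call:
play_rows([
  [[0.32, -0.06, 0], [0, 0, -0.02]],
  [[0.32, -0.06, 0], [0, 0, -0.02]],
  [[0.32, -0.06, 0], [0, 0, -0.02]],
  [[0.32, -0.06, 0], [0, 0, -0.02]],
  [[0.32, -0.06, 0], [0, 0, -0.02]],
  [[0.32, -0.06, 0], [0, 0, -0.02]],
  [[0.32, -0.06, 0], [0, 0, -0.02]],
  [[0.0, 0.0, 0], [0, 0, -0.02]],
])

```text
clock: 2.5
tool_pos: [0.4895, 0.0268, 0.2926]
tcp_rot: [2.022, 2.404, 0.001]
force: [0.8, -0.5, 0.2]
grip_width: 0.0004
finger_force: 0.0
```

```bash
cat >> h.py <<'E'
from scipy.spatial.transform import Rotation as Ro
KEYS={1:(.4742,.0601),2:(.4827,.0152),3:(.4914,-.0300),4:(.5002,-.0751)}
YAW=100.86
def togo(k):
    s=env.observe(); R=Ro.from_rotvec(s["tcp_rot"]); p=np.array(s["tool_pos"]); M=R.as_matrix()
    tip=p+.07*M[:,2]
    d=np.array([*KEYS[k],tip[2]])-tip
    x,y=np.array([np.cos(np.radians(YAW)),np.sin(np.radians(YAW)),0]),None
    T=np.c_[x,np.cross([0,0,-1.],x),[0,0,-1.]]
    print("t",s["clock"],"tip",tip.round(4),"shift/100mm",(M.T@d/.1).round(3),"turn/pi",((R.inv()*Ro.from_matrix(T)).as_rotvec()/np.pi).round(4),"F",np.round(s["force"],2),"q",np.round(s["q"],2))
E
python3 -c "
from h import *
togo(1)"
```

```text
t 2.5 tip [0.4895 0.0269 0.2226] shift/100mm [ 0.354 -0.094  0.   ] turn/pi [ 0.0002 -0.0001 -0.0055] F [ 0.75 -0.53  0.17] q [ 0.56  0.09 -0.74  1.77  0.06  1.3  -0.02]
```

Call:
play_rows([
  [[0.18, -0.05, 0.2], [0, 0, -0.0055]],
  [[0.174, -0.044, 0.2], [0, 0, 0]],
  [[0, 0, 0.3], [0, 0, 0]],
  [[0, 0, 0.3], [0, 0, 0]],
  [[0, 0, 0.2], [0, 0, 0]],
  [[0, 0, 0.08], [0, 0, 0]],
  [[0, 0, 0], [0, 0, 0]],
  [[0, 0, 0], [0, 0, 0]],
])

```text
clock: 3.3
tool_pos: [0.4759, 0.0546, 0.1652]
tcp_rot: [2.013, 2.41, 0.001]
force: [0.3, 0.2, 1.2]
grip_width: 0.0005
finger_force: 0.0
```

Run:
```python
from h import *
togo(1)
a=vision.camera("top")[150:320,170:410,::-1]; b=vision.camera("side")[140:310,130:370,::-1]
cv2.imwrite("pics/a1.png",cv2.resize(np.hstack([a,b]),None,fx=1.66,fy=1.66))
```

```text
t 3.3 tip [0.476  0.0546 0.0952] shift/100mm [ 0.057 -0.008 -0.   ] turn/pi [ 0.0004  0.0001 -0.0034] F [0.3  0.23 1.22] q [ 0.49  0.2  -0.76  1.95  0.16  1.04 -0.16]
```

View pics/a1.png

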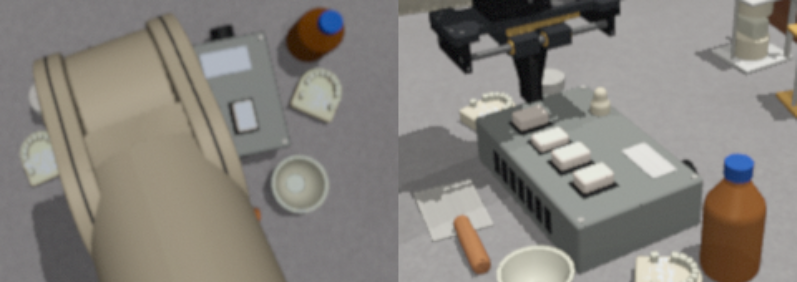

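The fingertips hang just right of and above key 1 (side crop about (532,98), cap at (530,117)). The bystanders look undisturbed. I'll centre on key 1 and tap it.

Call:
play_rows([
  [[0.057, -0.008, 0], [0, 0, -0.0034]],
  [[0, 0, 0.06], [0, 0, 0]],
  [[0, 0, 0.06], [0, 0, 0]],
  [[0, 0, 0.04], [0, 0, 0]],
  [[0, 0, 0], [0, 0, 0]],
  [[0, 0, 0], [0, 0, 0]],
])

```text
clock: 4.0
tool_pos: [0.4736, 0.0596, 0.1481]
tcp_rot: [-2.002, -2.421, 0.0]
force: [0.0, 0.1, -0.7]
grip_width: 0.0002
finger_force: 0.0
```

Call:
play_rows([
  [[0, 0, 0.01], [0, 0, 0]],
  [[0, 0, 0.01], [0, 0, 0]],
  [[0, 0, 0.01], [0, 0, 0]],
  [[0, 0, 0], [0, 0, 0]],
  [[0, 0, 0], [0, 0, 0]],
])

```text
clock: 4.5
tool_pos: [0.4738, 0.0596, 0.1454]
tcp_rot: [2.002, 2.421, 0.0]
force: [-0.5, -0.4, 2.1]
grip_width: 0.0008
finger_force: 1.0
```

Call:
play_rows([
  [[0, 0, 0.01], [0, 0, 0]],
  [[0, 0, 0], [0, 0, 0]],
  [[0, 0, 0], [0, 0, 0]],
  [[0, 0, 0], [0, 0, 0]],
])

```text
clock: 4.9
tool_pos: [0.4738, 0.0596, 0.1443]
tcp_rot: [2.002, 2.421, 0.0]
force: [1.4, 0.2, 2.9]
grip_width: 0.0008
finger_force: 1.3
```

```bash
python3 -c "
from h import *
togo(1)"
```

```text
t 4.9 tip [0.4738 0.0596 0.0743] shift/100mm [0.004 0.005 0.   ] turn/pi [ 0.0001  0.     -0.0002] F [1.35 0.15 2.92] q [ 0.47  0.23 -0.75  1.98  0.19  1.   -0.18]
```

Key 1 stands up: contact at 76 mm, and it gave under about 2.5 N. Now key 2.

Call:
play_rows([
  [[0, 0, -0.08], [0, 0, 0]],
  [[0, 0, -0.08], [0, 0, 0]],
  [[-0.15, 0, 0], [0, 0, 0]],
  [[-0.16, 0, 0], [0, 0, 0]],
  [[-0.15, 0, 0], [0, 0, 0]],
  [[0, 0, 0.07], [0, 0, 0]],
  [[0, 0, 0.05], [0, 0, 0]],
  [[0, 0, 0], [0, 0, 0]],
])

```text
clock: 5.7
tool_pos: [0.4817, 0.0153, 0.1475]
tcp_rot: [-2.0, -2.421, 0.001]
force: [0.2, -0.2, 0.3]
grip_width: 0.0007
finger_force: 0.0
```

Call:
play_rows([
  [[0, 0, 0.01], [0, 0, 0]],
  [[0, 0, 0.01], [0, 0, 0]],
  [[0, 0, 0.01], [0, 0, 0]],
  [[0, 0, 0.01], [0, 0, 0]],
  [[0, 0, 0], [0, 0, 0]],
  [[0, 0, 0], [0, 0, 0]],
])

```text
clock: 6.3
tool_pos: [0.4823, 0.0144, 0.1443]
tcp_rot: [2.002, 2.421, -0.0]
force: [0.2, -0.4, -0.4]
grip_width: 0.0005
finger_force: 0.0
```

```bash
python3 -c "
from h import *
togo(2)"
```

```text
t 6.3 tip [0.4823 0.0144 0.0743] shift/100mm [ 0.007  0.005 -0.   ] turn/pi [ 0.      0.     -0.0002] F [ 0.24 -0.42 -0.43] q [ 0.54  0.24 -0.72  1.97  0.19  1.   -0.08]
```

Call:
play_rows([
  [[0, 0, 0.01], [0, 0, 0]],
  [[0, 0, 0.01], [0, 0, 0]],
  [[0, 0, 0.01], [0, 0, 0]],
  [[0, 0, 0.01], [0, 0, 0]],
  [[0, 0, 0], [0, 0, 0]],
  [[0, 0, 0], [0, 0, 0]],
])

```text
clock: 6.9
tool_pos: [0.4823, 0.0144, 0.1403]
tcp_rot: [2.002, 2.421, -0.0]
force: [-1.1, -0.1, 2.1]
grip_width: 0.0005
finger_force: 1.3
```

```bash
python3 -c "
from h import *
togo(2)"
```

```text
t 6.9 tip [0.4823 0.0144 0.0703] shift/100mm [ 0.007  0.005 -0.   ] turn/pi [-0.      0.0001 -0.0002] F [-1.06 -0.15  2.07] q [ 0.53  0.25 -0.72  1.97  0.19  0.99 -0.09]
```

Key 2 is met only at 70 mm and doesn't give, so it's the latched one. Keys 3 and 4 still have to be tapped.

Call:
play_rows([
  [[0, 0, -0.1], [0, 0, 0]],
  [[0, 0, -0.1], [0, 0, 0]],
  [[-0.15, 0, 0], [0, 0, 0]],
  [[-0.16, 0, 0], [0, 0, 0]],
  [[-0.15, 0, 0], [0, 0, 0]],
  [[0, 0, 0.07], [0, 0, 0]],
  [[0, 0, 0.05], [0, 0, 0]],
  [[0, 0, 0], [0, 0, 0]],
])

```text
clock: 7.7
tool_pos: [0.4903, -0.0299, 0.1473]
tcp_rot: [-2.0, -2.421, 0.001]
force: [0.1, 0.5, 0.4]
grip_width: 0.0004
finger_force: 0.0
```

Call:
play_rows([
  [[0, 0, 0.01], [0, 0, 0]],
  [[0, 0, 0.01], [0, 0, 0]],
  [[0, 0, 0.01], [0, 0, 0]],
  [[0, 0, 0.01], [0, 0, 0]],
  [[0, 0, 0], [0, 0, 0]],
  [[0, 0, 0], [0, 0, 0]],
])

```text
clock: 8.3
tool_pos: [0.4911, -0.0305, 0.1444]
tcp_rot: [2.002, 2.421, 0.0]
force: [-1.4, 2.6, 1.6]
grip_width: 0.0008
finger_force: 1.3
```

```bash
python3 -c "
from h import *
togo(3)"
```

```text
t 8.3 tip [ 0.4911 -0.0305  0.0744] shift/100mm [0.004 0.004 0.   ] turn/pi [ 0.0001 -0.     -0.0001] F [-1.41  2.56  1.58] q [ 0.59  0.26 -0.69  1.94  0.19  1.01  0.01]
```

Key 3 gives (contact at 74.4 mm, finger force 1.3 N). Now key 4.

Call:
play_rows([
  [[0, 0, -0.08], [0, 0, 0]],
  [[0, 0, -0.08], [0, 0, 0]],
  [[-0.15, 0, 0], [0, 0, 0]],
  [[-0.16, 0, 0], [0, 0, 0]],
  [[-0.15, 0, 0], [0, 0, 0]],
  [[0, 0, 0.07], [0, 0, 0]],
  [[0, 0, 0.05], [0, 0, 0]],
  [[0, 0, 0], [0, 0, 0]],
])

```text
clock: 9.1
tool_pos: [0.4989, -0.0754, 0.147]
tcp_rot: [-2.0, -2.42, 0.001]
force: [-0.4, -0.0, -0.0]
grip_width: 0.0002
finger_force: 0.0
```

Call:
play_rows([
  [[0, 0, 0.01], [0, 0, 0]],
  [[0, 0, 0.01], [0, 0, 0]],
  [[0, 0, 0.01], [0, 0, 0]],
  [[0, 0, 0.01], [0, 0, 0]],
  [[0, 0, 0], [0, 0, 0]],
  [[0, 0, 0], [0, 0, 0]],
])

```text
clock: 9.7
tool_pos: [0.4997, -0.0757, 0.1444]
tcp_rot: [2.002, 2.421, 0.0]
force: [-0.7, 1.6, 3.2]
grip_width: 0.0001
finger_force: 1.3
```

```bash
python3 -c "
from h import *
togo(4)"
```

```text
t 9.7 tip [ 0.4998 -0.0757  0.0744] shift/100mm [0.005 0.005 0.   ] turn/pi [ 0.0001 -0.     -0.0001] F [-0.68  1.59  3.24] q [ 0.65  0.28 -0.66  1.91  0.2   1.01  0.09]
```

Key 4 gives too. Going back to key 2 to press it.

Call:
play_rows([
  [[0, 0, -0.08], [0, 0, 0]],
  [[0, 0, -0.1], [0, 0, 0]],
  [[0.2, 0, 0], [0, 0, 0]],
  [[0.26, 0, 0], [0, 0, 0]],
  [[0.26, 0, 0], [0, 0, 0]],
  [[0.21, 0, 0], [0, 0, 0]],
  [[0, 0, 0], [0, 0, 0]],
  [[0, 0, 0], [0, 0, 0]],
])

```text
clock: 10.5
tool_pos: [0.4824, 0.0152, 0.1629]
tcp_rot: [2.001, 2.421, 0.0]
force: [0.9, -0.3, -0.7]
grip_width: 0.0004
finger_force: 0.0
```

Call:
play_rows([
  [[0, 0, 0.08], [0, 0, 0]],
  [[0, 0, 0.06], [0, 0, 0]],
  [[0, 0, 0.04], [0, 0, 0]],
  [[0, 0, 0.03], [0, 0, 0]],
  [[0, 0, 0.02], [0, 0, 0]],
  [[0, 0, 0.02], [0, 0, 0]],
  [[0, 0, 0], [0, 0, 0]],
  [[0, 0, 0], [0, 0, 0]],
])

```text
clock: 11.3
tool_pos: [0.482, 0.0151, 0.1375]
tcp_rot: [-2.002, -2.421, 0.001]
force: [-4.0, -1.3, 5.7]
grip_width: 0.0005
finger_force: 3.4
```

```bash
python3 -c "
from h import *
togo(2)"
```

```text
t 11.3 tip [0.482  0.0151 0.0675] shift/100mm [-0.     0.008 -0.   ] turn/pi [-0.0002  0.0002 -0.0003] F [-3.97 -1.26  5.67] q [ 0.53  0.25 -0.72  1.97  0.2   0.99 -0.09]
```

Call:
play_rows([
  [[0, 0, 0.01], [0, 0, 0]],
  [[0, 0, 0.01], [0, 0, 0]],
  [[0, 0, 0.005], [0, 0, 0]],
  [[0, 0, 0], [0, 0, 0]],
  [[0, 0, 0], [0, 0, 0]],
])

```text
clock: 11.8
tool_pos: [0.482, 0.0151, 0.1351]
tcp_rot: [-2.002, -2.421, 0.002]
force: [-4.3, -0.5, 8.5]
grip_width: 0.0004
finger_force: 4.1
```

Call:
play_rows([
  [[0, 0, 0.005], [0, 0, 0]],
  [[0, 0, 0], [0, 0, 0]],
  [[0, 0, 0], [0, 0, 0]],
])

```text
clock: 12.1
tool_pos: [0.482, 0.0152, 0.1349]
tcp_rot: [2.002, 2.421, -0.002]
force: [-6.8, -0.7, 13.6]
grip_width: 0.0006
finger_force: 6.8
```

The stop is reached: tips at 64.9 mm and force rising to 13.6 N. Releasing slowly and retreating upward.

Call:
play_rows([
  [[0, 0, -0.03], [0, 0, 0]],
  [[0, 0, -0.04], [0, 0, 0]],
  [[0, 0, -0.06], [0, 0, 0]],
  [[0, 0, -0.1], [0, 0, 0]],
  [[0, 0, -0.3], [0, 0, 0]],
  [[0, 0, -0.4], [0, 0, 0]],
  [[0, 0, -0.4], [0, 0, 0]],
  [[0, 0, 0], [0, 0, 0]],
])

```text
clock: 12.9
tool_pos: [0.4843, 0.0161, 0.2728]
tcp_rot: [1.997, 2.416, 0.008]
force: [0.4, 0.4, -0.2]
grip_width: 0.0004
finger_force: 0.0
```

Call:
play_rows([
  [[-0.3, 0, 0], [0, 0, 0]],
  [[-0.4, 0, 0], [0, 0, 0]],
  [[-0.4, 0, 0], [0, 0, 0]],
  [[-0.4, 0, 0], [0, 0, 0]],
  [[-0.4, 0, 0], [0, 0, 0]],
  [[-0.4, 0, 0], [0, 0, 0]],
  [[-0.2, 0, 0], [0, 0, 0]],
  [[0, 0, 0], [0, 0, 0]],
])

```text
clock: 13.7
tool_pos: [0.5287, -0.2331, 0.2666]
tcp_rot: [-2.007, -2.416, 0.0]
force: [0.1, 0.9, -0.5]
grip_width: 0.0003
finger_force: 0.0
```

Run:
```python
from h import *
togo(2)
A=vision.camera("top")[:,:,::-1].copy();B=vision.camera("side")[:,:,::-1].copy()
hsv=cv2.cvtColor(B,cv2.COLOR_BGR2HSV)
m=((hsv[...,2]>190)&(hsv[...,1]<40)).astype(np.uint8)
n,l,s,c=cv2.connectedComponentsWithStats(m)
for i in range(1,n):
    if 40<s[i,4]<700 and 190<c[i][1]<270 and 180<c[i][0]<310: print("side",c[i].round(1),s[i],ray("side",c[i],.076).round(4))
cv2.imwrite("pics/a2.png",cv2.resize(np.hstack([A[150:320,170:410],B[140:310,130:370]]),None,fx=1.66,fy=1.66))
```

```text
t 13.7 tip [ 0.5287 -0.2331  0.1966] shift/100mm [2.525e+00 4.000e-03 1.000e-03] turn/pi [-0.0002 -0.0001 -0.0015] F [ 0.1   0.89 -0.48] q [ 0.8   0.29 -0.55  1.6   0.16  1.29  0.4 ]
side [183.  203.4] [167 195  33  17 256] [0.4331 0.0898 0.076 ]
side [208.9 208. ] [199 203  21  11 151] [0.474  0.0558 0.076 ]
side [221.1 219.2] [211 214  21  12 152] [0.4831 0.0102 0.076 ]
side [233.8 231.2] [223 225  23  13 174] [ 0.4918 -0.0347  0.076 ]
side [280.6 236. ] [265 226  32  21 360] [ 0.5609 -0.0774  0.076 ]
side [247.4 244.2] [236 238  24  14 196] [ 0.5002 -0.0797  0.076 ]
```

View pics/a2.png

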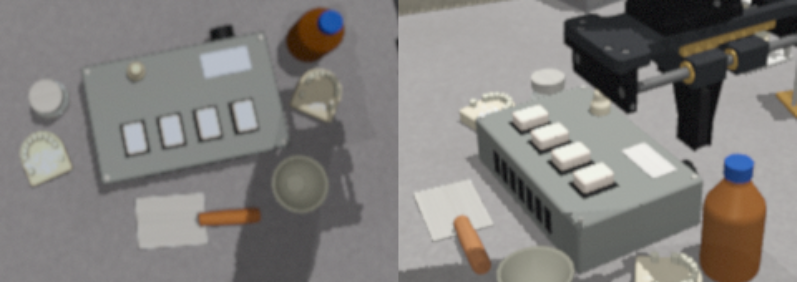

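The pictures show all four keys up and evenly spaced. In the side view key 2 rose from row 221.6 to 219.2, level with the others, and the bystanders are where they were. Handing in.

```bash
python3 -c "
from plant import env
print(env.close_job())"
```

```text
the job is handed in; nothing more can be done
None
```

Key 2 was the latched one; after tapping all four keys left to right I pressed it to its stop and let go, all four keys now stand up, the things around look undisturbed, and the job was handed in at about 14 s.

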